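Wind the flower pedestal up with its bar

ROBOT

A 6-joint arm with a two-finger parallel gripper is mounted at the origin on the work surface. World frame = base frame: x ahead of the robot, y to its left, z up, the work surface at z = 0. Lengths are in m, angles in rad, forces in N, time in s.
With the tool pointing down it reaches from about 0.25 to 0.775 m from the base axis. Payload 8.9 kg.
Tool frame: the origin (TCP) lies at the very end of the fingers, on their centre line; the grasp point (between the pads) lies 19 mm behind it; z points along the fingers, y is the direction in which the jaws open and shut (so a half turn about z gives the same grasp; the last joint's range is limited). The gripper opens to 85 mm and grips with 20 to 120 N. Pads are 22 mm wide; open, the fingers measure 114 mm over their backs; the gripper's body (76 mm by 85 mm) begins 54 mm behind the grasp point. The pads swing forward as they close: fully open they stand 13 mm farther back than shut.
Start: joints at [-1.366, 0.291, -0.153, 1.127, 0, 1.431], TCP at [0.177, -0.494, 0.231] pointing down, gripper open.
Joint ranges: [-2.52, 2.52], [-0.91, 1.74], [-1.3, 1.37], [-1.96, 2.02], [-1.52, 1.47], [-3.14, 3.14]. Speed limits (rad/s): [2.22, 2.22, 2.79, 3.14, 3.14, 3.14].

INTERFACE

Orientations are given as [roll, pitch, yaw] about the fixed x, y, z axes, in that order (R = Rz(yaw) Ry(pitch) Rx(roll)).
In Python, from plant import monitor, vision, ctrl gives the robot as it stands.
- The arm moves only by the shell command python3 -m creep 'ROWS' [OPENING] [FORCE]. ROWS is JSON, a list of rows, each a list of 2 entries, a list of its own where there are three numbers: the shift along the tool's x, y, z in m, then the turn, a rotation vector about the tool's x, y, z in degrees. A call has exactly 10 rows; each row is the pose to reach, as a shift and turn from the pose commanded when the call began, along the tool's axes at that moment; what a row does not reach only later rows make up. A row lasts 1/12 s, in which the tool goes at most 41.7 mm and 7.16 degrees, less where a joint would pass 70% of its speed; a pose out of reach is approached as far as the arm can. A call with a gripper value outside its range is refused whole. OPENING is the opening, from 0 (shut) to 1 (fully open), set as the call begins (- or left out, the last holds). The fingers move at their own pace and stop on an object; FORCE is the grip in N (left out, the last holds). Time passes only in rows, so rows that repeat a pose let the fingers close, or fill a call up. It gives the time, the measured TCP pose, the force and the opening at its end, in the units of the state.
- monitor.get_state(): the state, without advancing time (a new reading comes with each control period).
- vision.capture(name): name is "side" or "top"; returns a dict with "img" (420x560x3 uint8, red, green, blue), "fovy" (degrees; the focal length in pixels is half the picture's height over the tangent of half this angle, whatever the lens; pixels are square), "cx", "cy" (the principal point, pixels), "view" (4x4, takes a point from world to camera coordinates). Camera axes: x right, y up, looking along -z (the intrinsics and any distortion apply to the point x, -y, -z); pixel columns grow to the right and rows downward; lengths in m; the calibration is good to about 2 mm. A picture is of the moment at which its call begins. There is no depth.
- ctrl.job_done(): hands the job in, once; it reports no verdict.
The state is a dict: "t": time; "joints": joint angles; "qd": joint speeds; "tau": joint torques, N m; "position": TCP position; "tool_rot": TCP orientation; "contact_force": force on the tool from outside, world axes, zero at the start; "torque": the same for the moment, N m; "opening": opening from 0.0 (shut) to 1.0 (fully open).
Only numpy, scipy, OpenCV 4.12 (cv2) and the standard library are available. Lean on these libraries where they do the work, as an engineer would, in place of code of your own. Each camera call takes 0.05 s, during which the arm holds its last target. There are 200 camera calls.

TASK

Take the orange-handled bar from its white holder and, with the bar alone, turn the steel collar of the flower pedestal clockwise (seen from above), moving the bar from hole to hole through the open side of the green guard, until the collar comes up solid against its stop and the dish is fully raised. Stop gently when you feel the stop, never force the bar, then stand the bar fully down in its holder again. Do not touch the collar with the gripper, and leave the dish and the other things on the desk undisturbed.

Things in the scene. Friction and masses are not known exactly. Their poses are not given: they have to be found in the camera images.
- stand: Fixed white round foot of the flower pedestal, 184 mm across, 30 mm high; origin at the centre of its underside on the table, z up, x towards the middle of the guard's open side. The green guard's flat roof lies 62 to 68 mm above the table, 42 to 86 mm from the axis.
- window (a point): Middle of the open side of the guard, at the collar's top face (56 mm above the table), 55 mm from the axis along the stand's +x. The window spans 58 degrees to each side of +x about the axis; the bar, of 6 mm radius, can sweep to about 51 degrees on each side. Elsewhere the guard's roof covers the holes.
- collar: Steel collar, about 144 mm across, 22 mm thick, turning in the stand about the vertical axis; origin on the axis at its underside, 34 mm above the table. Its +x axis turns with it and passes through the hole marked by a yellow dot. Turned clockwise seen from above it raises the dish by 1.5 mm per radian. It stays where it is left.
- hole0 (a point): Mouth of the collar's hole with the yellow dot, 56 mm above the table. Eight such vertical holes, 14.6 mm wide with a 1.5 mm chamfer, stand every 45 degrees on a circle of 55 mm radius about the axis. The fixed deck 4 mm under the collar closes them below: a bar can go 26 mm deep; 18 mm is ample.
- thread (a point): The collar's axis at its top face, and how it turns: about 4.5 N at the holes all the way, then a solid stop, when the dish is fully up. At the start the stop is 1.9 to 2.4 rad (109 to 138 degrees) away, more than one sweep of the window; just how far is not told, so the stop must be felt.
- pedestal: The lifting part: white pad 68 mm across carrying a small blue ceramic dish (74 mm across, its rim 32 mm above the origin) with a brass pin holder fixed inside. It rises without turning in the middle of the collar. Origin on the axis at the pad's underside, 66 to 70 mm above the table.
- bar: Loose bar, 110 to 180 g, standing in its holder. Round steel rod 12 mm thick from the tip (origin, chamfered) to 60 mm above it, then a square orange handle 20 x 20 mm, from 60 to 122 mm above the tip, faces square to the bar's own x and y axes; z runs from the tip up the handle.
- holder: Fixed white block 75 x 75 x 50 mm; origin at the centre of its underside on the table. Blind hole 14.6 mm wide, 40 mm deep, in the middle of its top: a bar standing fully in it has its tip 10 mm above the table.
- bowl: Bystander: large blue bowl, 200 mm across, 70 mm high; origin under its centre.
- mug: Bystander: white mug, 76 mm across, 90 mm high; origin under its centre.
- kenzan: Bystander: round pin holder for flowers, 64 mm across, 24 mm high; origin under its centre.
- tape: Bystander: green ring of floral tape, 70 mm across, 20 mm high; origin under its centre.
- shears: Bystander: flower shears with red handles, 170 mm long, 9 mm high; origin under the rivet.
- spray: Bystander: white bottle, 60 mm across, 170 mm high; origin under its centre.
- chartbox: Bystander: cardboard box 100 x 140 x 50 mm; origin under its centre.

How it is judged:
By the outcome, as a careful person would: the job done as asked, in the order asked, and still so for the second after the job is handed in, with the robot touching nothing.
It also fails if it takes over 67 s, if anything falls off the work surface, if the arm or the gripper's body presses on something with over 40 N, if the wrist force passes 120 N, or if a joint passes its speed limit or range.

## Working session

There is one attempt and no reset: what is moved stays moved. The work goes in short steps, Python scripts to look and compute and a shell command to move; the robot and the scene stay as the last step left them, time stands still between calls to the robot, and variables do not carry over. Pictures are saved under pics/ and viewed, about 8 in all and at most 12, crops included, and the job is handed in when it is done.

```bash
ls; mkdir -p pics; python3 - <<'E'
from plant import monitor, vision
import cv2, numpy as np
s=monitor.get_state(); print(s)
for n in("top","side"):
    c=vision.capture(n); print(n,{k:v for k,v in c.items() if k!='img'})
    np.savez(f'{n}0.npz',**c)
    cv2.imwrite(f'pics/{n}0.png',c['img'][...,::-1])
E
```

```text
pics
{'t': 0.0, 'joints': array([-1.36629876e+00,  2.91257314e-01, -1.54121582e-01,  1.12672017e+00,
       -6.47162315e-06,  1.43150010e+00]), 'qd': array([ 0.0004772 , -0.00065173,  0.00093179, -0.00039602,  0.00023539,
       -0.00094419]), 'tau': array([-1.55839694e-03, -5.37142575e+01,  3.31369400e+01,  1.60560803e-02,
       -2.25992740e-04, -3.91091399e-07]), 'position': array([ 0.17686959, -0.49383811,  0.23074602]), 'tool_rot': array([-3.14030164e+00, -1.74471255e-04,  3.43793684e-01]), 'contact_force': array([-0.3002943 ,  0.35579535,  0.31116101]), 'torque': array([0.02042302, 0.00643305, 0.03575915]), 'opening': 0.9982483876958972}
top {'fovy': 43.65528004394122, 'cx': 277.84253279345626, 'cy': 207.09449691745306, 'view': array([[-0.02028631, -0.99972191,  0.01202333, -0.00571926],
       [ 0.99545562, -0.0190777 ,  0.09329605, -0.57048514],
       [-0.09304073,  0.01386133,  0.99556581, -1.62555296],
       [ 0.        ,  0.        ,  0.        ,  1.        ]])}
side {'fovy': 56.19352286575775, 'cx': 279.6437722567577, 'cy': 213.76123294553707, 'view': array([[ 0.97902874, -0.2036527 ,  0.0053204 , -0.5449428 ],
       [ 0.12913012,  0.64054905,  0.75698238, -0.12398263],
       [-0.15756949, -0.74042048,  0.65341363, -1.02101601],
       [ 0.        ,  0.        ,  0.        ,  1.        ]])}
```

View pics/top0.png

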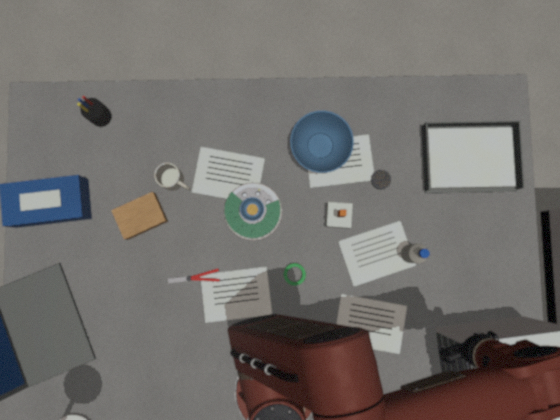

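View pics/side0.png

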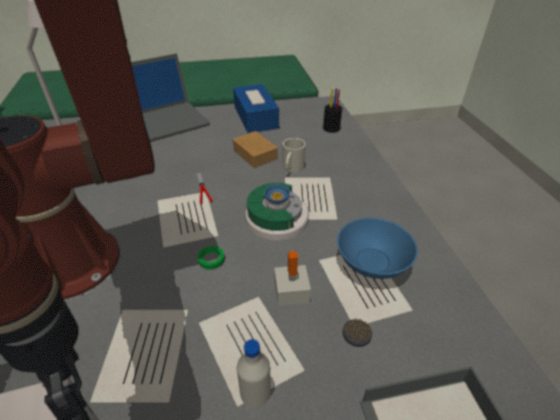

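```bash
cat > h.py <<'E'
import numpy as np, cv2
def load(f): return dict(np.load(f))
def foc(c): return 210/np.tan(np.radians(float(c['fovy']))/2)
def proj(c,p):
    q=c['view']@np.append(p,1); f=foc(c)
    return np.array([c['cx']+f*q[0]/-q[2], c['cy']-f*q[1]/-q[2]])
def ray(c,u,v):
    f=foc(c); V=c['view']; d=V[:3,:3].T@np.array([(u-c['cx'])/f,-(v-c['cy'])/f,-1]); o=-V[:3,:3].T@V[:3,3]
    return o,d/np.linalg.norm(d)
def onz(c,u,v,z):
    o,d=ray(c,u,v); return o+d*(z-o[2])/d[2]
def tri(c1,p1,c2,p2):
    (o1,d1),(o2,d2)=ray(c1,*p1),ray(c2,*p2)
    s=np.linalg.lstsq(np.c_[d1,-d2],o2-o1,rcond=None)[0]
    a,b=o1+s[0]*d1,o2+s[1]*d2; return (a+b)/2,np.linalg.norm(a-b)
def blob(c,lo,hi,box):
    x0,y0,x1,y1=box; h=cv2.cvtColor(c['img'],cv2.COLOR_RGB2HSV)[y0:y1,x0:x1]
    m=cv2.inRange(h,np.array(lo),np.array(hi)); n,l,s,ct=cv2.connectedComponentsWithStats(m)
    return [(s[i,4],ct[i]+[x0,y0],s[i,:4]+[x0,y0,0,0]) for i in np.argsort(-s[1:,4])[:3]+1] if n>1 else []
E
python3 - <<'E'
from h import *
t,s=load('top0.npz'),load('side0.npz')
a=cv2.resize(t['img'][170:250,215:365],None,fx=5.3,fy=5.3,interpolation=cv2.INTER_CUBIC)
b=cv2.resize(s['img'][175:310,240:320],None,fx=5,fy=5,interpolation=cv2.INTER_CUBIC)
cv2.imwrite('pics/ct.png',a[...,::-1])
b=cv2.resize(s['img'][178:240,240:315],None,fx=9,fy=9,interpolation=cv2.INTER_CUBIC)
cv2.imwrite('pics/cs.png',b[...,::-1])
for n,c,bx in(('t',t,(320,195,360,235)),('s',s,(270,240,320,310))):
    print(n,'orange',blob(c,(3,150,90),(18,255,255),bx))
    print(n,'white',blob(c,(0,0,130),(180,60,255),bx))
for n,c,bx in(('t',t,(220,175,290,245)),('s',s,(235,175,315,240))):
    print(n,'green',blob(c,(60,100,30),(95,255,255),bx)); print(n,'yellow',blob(c,(20,120,120),(35,255,255),bx))
    print(n,'blue',blob(c,(98,80,40),(125,255,255),bx))
    print(n,'white',blob(c,(0,0,150),(180,60,255),bx))
E
```

```text
t orange [(np.int32(28), array([341.5, 213. ]), array([339, 211,   6,   5]))]
t white [(np.int32(570), array([339.45789474, 214.38596491]), array([327, 201,  26,  27])), (np.int32(5), array([357.8, 233.8]), array([356, 233,   4,   2]))]
s orange [(np.int32(197), array([292.45685279, 262.54314721]), array([288, 251,  10,  25]))]
s white [(np.int32(677), array([291.64844904, 279.79763663]), array([275, 265,  36,  28])), (np.int32(3), array([319., 261.]), array([319, 260,   1,   3]))]
t green []
t yellow [(np.int32(58), array([252.05172414, 209.0862069 ]), array([248, 205,   9,   9]))]
t blue [(np.int32(202), array([251.11881188, 207.88118812]), array([241, 198,  22,  22]))]
t white [(np.int32(1034), array([246.19245648, 187.57350097]), array([220, 175,  59,  31])), (np.int32(26), array([262.38461538, 214.34615385]), array([258, 207,   8,  14])), (np.int32(24), array([250.45833333, 221.125     ]), array([244, 220,  13,   3]))]
s green [(np.int32(1054), array([266.88899431, 210.47912713]), array([247, 183,  47,  47]))]
s yellow [(np.int32(31), array([276.80645161, 195.80645161]), array([273, 194,   9,   5]))]
s blue [(np.int32(240), array([276.775, 192.5  ]), array([265, 185,  25,  19]))]
s white [(np.int32(850), array([297.96117647, 202.71176471]), array([247, 178,  68,  57]))]
```

View pics/ct.png

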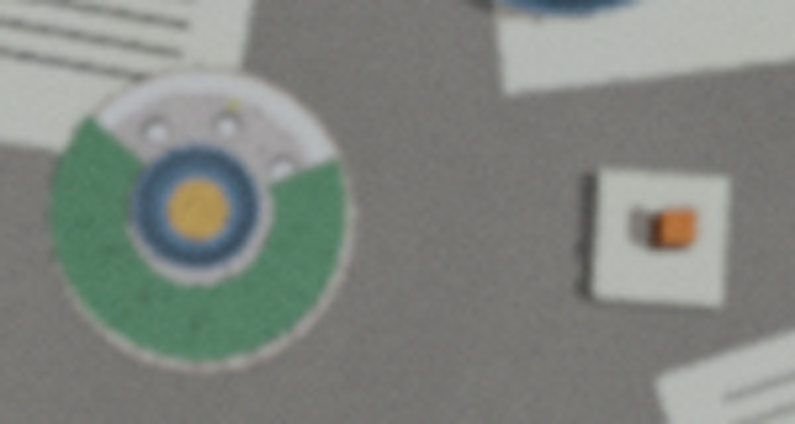

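View pics/cs.png

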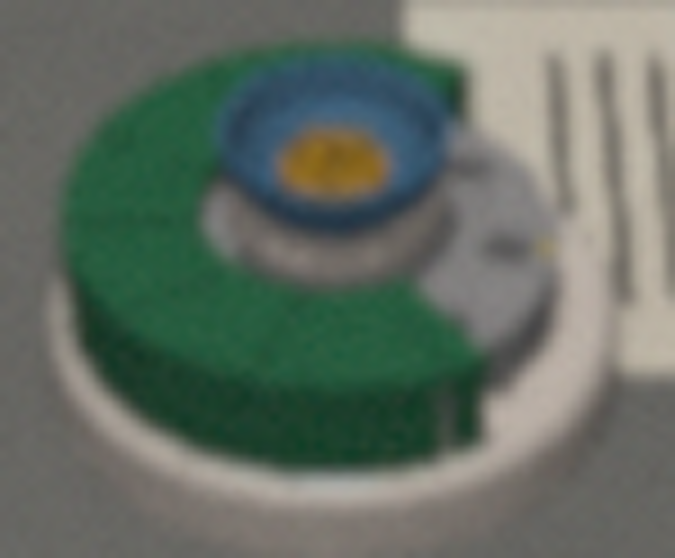

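```bash
cat > m0.py <<'E'
from h import *
from scipy.optimize import least_squares
t,s=load('top0.npz'),load('side0.npz')
def mask(c,lo,hi,box,k=4):
    x0,y0,x1,y1=box; im=cv2.resize(c['img'][y0:y1,x0:x1],None,fx=k,fy=k,interpolation=cv2.INTER_CUBIC)
    m=cv2.inRange(cv2.cvtColor(cv2.GaussianBlur(im,(0,0),2),cv2.COLOR_RGB2HSV),np.array(lo),np.array(hi))
    cs=max(cv2.findContours(m,cv2.RETR_EXTERNAL,cv2.CHAIN_APPROX_NONE)[0],key=cv2.contourArea)[:,0]
    return (cs+.5)/k-.5+[x0,y0]
def world(c,P,z): return np.array([onz(c,*p,z)[:2] for p in P])
def circ(P,r=None):
    f=lambda q:np.hypot(*(P-q[:2]).T)-(q[2] if r is None else r)
    q0=[*P.mean(0)]+([.05] if r is None else [])
    return least_squares(f,q0,loss='soft_l1',f_scale=.001).x
if __name__=='__main__':
    # guard, top view
    W=world(t,mask(t,(50,60,30),(95,255,255),(215,170,295,245)),.068)
    c0=W.mean(0)
    for _ in range(6):
        d=W-c0; r=np.hypot(*d.T); c0=circ(W[r>.075])[:2]; 
    print('guard top c,r',circ(W[r>.078]), 'inner r',circ(W[r<.05]))
    d=W-c0; r=np.hypot(*d.T); a=np.degrees(np.arctan2(d[:,1],d[:,0])); e=(r>.05)&(r<.078)
    print('edge angles',np.median(a[e&(a>-11)]),np.median(a[e&(a<-11)]))
    Ws=world(s,mask(s,(60,80,20),(95,255,255),(235,175,315,240)),.068)
    dirc=(-s['view'][:3,:3].T@s['view'][:3,3])[:2]-c0; dirc/=np.linalg.norm(dirc)
    dd=Ws-c0; far=(dd@dirc<-.01)&(np.hypot(*dd.T)>.07); print('guard side c (r=86)',circ(Ws[far],.086),far.sum())
    pb=mask(t,(98,80,40),(125,255,255),(235,192,270,225)); print('dish rim top z.1',circ(world(t,pb,.1)))
    ps=mask(s,(98,80,40),(125,255,255),(255,175,300,215)); Wd=world(s,ps,.1); dd=Wd-Wd.mean(0)
    print('dish rim side far',circ(Wd[dd@dirc<0.005],.037))
    for box in [(250,183,268,196)]:
        print('dot t',blob(t,(20,60,100),(40,255,255),box))
    print('dot s',blob(s,(18,70,100),(40,255,255),(294,198,308,212)))
    h=mask(t,(0,0,120),(180,60,255),(322,197,358,232)); R=cv2.minAreaRect(world(t,h,.05).astype(np.float32)); print('holder top',R)
    o=mask(t,(3,120,70),(20,255,255),(330,203,352,222)); print('handle rect z.132',cv2.minAreaRect(world(t,o,.132).astype(np.float32)))
    o=mask(s,(3,120,70),(20,255,255),(280,245,305,285)); R=cv2.boundingRect((o*10).astype(np.int32)); print('orange s bbox',np.array(R)/10, 'centroid',o.mean(0))
E
python3 m0.py
```

```text
guard top c,r [0.56042812 0.06304597 0.08298174] inner r [0.55959334 0.06211621 0.04437707]
edge angles 49.580894739103314 -71.94479300158535
guard side c (r=86) [0.55827257 0.05567228] 222
dish rim top z.1 [0.56080357 0.06340618 0.03134658]
dish rim side far [0.55895782 0.05169374]
dot t []
dot s []
holder top ((0.5468884706497192, -0.2081792652606964), (0.11116523295640945, 0.10059601813554764), 88.91592407226562)
handle rect z.132 ((0.5400596261024475, -0.20337718725204468), (0.020790280774235725, 0.017025763168931007), 88.89470672607422)
orange s bbox [287.6 250.6  10.1  24.8] centroid [292.36885246 262.79098361]
```

```bash
cat > m1.py <<'E'
from m0 import *
def hm(c,w,box,q=(5,95),k=4,sg=1.5,inv=False):
    x0,y0,x1,y1=box; g=c['img'][y0:y1,x0:x1].astype(np.float32)@np.float32(w)
    g=cv2.GaussianBlur(cv2.resize(g,None,fx=k,fy=k,interpolation=cv2.INTER_CUBIC),(0,0),sg)
    th=np.percentile(g,q).mean(); m=(g>th).astype(np.uint8)
    cs=max(cv2.findContours(m,cv2.RETR_EXTERNAL,cv2.CHAIN_APPROX_NONE)[0],key=cv2.contourArea)[:,0]
    M=cv2.moments(cs); 
    return (cs+.5)/k-.5+[x0,y0], ((np.array([M['m10'],M['m01']])/M['m00'])+.5)/k-.5+[x0,y0], th
if __name__=='__main__':
    G=(-.5,1,-.5)
    W=world(t,hm(t,G,(215,170,295,245))[0],.068); c0=np.array([.5604,.063]); r=np.hypot(*(W-c0).T)
    print('guard top',circ(W[r>.08]),circ(W[r<.05]))
    d=W-c0; a=np.degrees(np.arctan2(d[:,1],d[:,0])); e=(r>.05)&(r<.078)
    print('edges',np.median(a[e&(a>-11)]),np.median(a[e&(a<-11)]))
    Ws=world(s,hm(s,G,(235,175,315,240))[0],.068)
    dirc=(-s['view'][:3,:3].T@s['view'][:3,3])[:2]-c0; dirc/=np.linalg.norm(dirc)
    dd=Ws-c0; far=(dd@dirc<-.01)&(np.hypot(*dd.T)>.07); print('guard side',circ(Ws[far],.086),circ(Ws[far]))
    B=(-1,0,1)
    P,ct,_=hm(t,B,(235,192,270,225)); print('dish top',circ(world(t,P,.1)))
    P,cs,_=hm(s,B,(255,175,300,215)); Wd=world(s,P,.1); dd=Wd-Wd.mean(0); print('dish side far',circ(Wd[dd@dirc<0],.037),circ(Wd[dd@dirc<0]))
    Y=(.5,.5,-1)
    _,yt,_=hm(t,Y,(242,200,262,219)); _,ys,_=hm(s,Y,(266,186,288,205)); print('brass tri',tri(t,yt,s,ys))
    _,yt,a=hm(t,Y,(252,184,266,195),q=(10,99.8)); _,ys,b=hm(s,Y,(296,200,306,211),q=(10,99.8)); print('dot',yt,ys,tri(t,yt,s,ys),onz(t,*yt,.056),onz(s,*ys,.056),a,b)
    P,_,_=hm(t,(.3,.4,.3),(322,197,358,229)); print('holder',cv2.minAreaRect(world(t,P,.05).astype(np.float32)))
    P,ot,_=hm(t,(1,0,-1),(332,205,350,221)); print('handle',cv2.minAreaRect(world(t,P,.132).astype(np.float32)),onz(t,*ot,.132)) 
    P,os_,_=hm(s,(1,0,-1),(282,246,304,282)); print('handle s',os_,P.min(0),P.max(0),tri(t,ot,s,os_)); print([proj(s,[.5435,-.2035,z]) for z in (.07,.101,.132)])
E
python3 m1.py
```

```text
guard top [0.56042493 0.06297224 0.0851225 ] [0.56028262 0.06228157 0.04315374]
edges 47.80117352677103 -70.37013161303517
guard side [0.5582364  0.05674691] [0.55715207 0.06241619 0.08099107]
dish top [0.56235726 0.0618179  0.05703458]
dish side far [0.55067111 0.06351429] [0.55031268 0.05713194 0.0469184 ]
brass tri (array([0.56052125, 0.06270887, 0.08154569]), np.float64(1.0309957974969963e-05))
dot [258.60823171 189.41158537] [303.25306026 204.85136535] (array([0.62854969, 0.04120472, 0.05444625]), np.float64(0.009228185892606358)) [0.62377824 0.04200812 0.056     ] [0.63270701 0.03919161 0.056     ] 10.612233199119569 13.828085444927211
holder ((0.5421810746192932, -0.20797844231128693), (0.07766299694776535, 0.0783841535449028), 84.87622833251953)
handle ((0.540772020816803, -0.20488785207271576), (0.02081114426255226, 0.018508601933717728), 88.89081573486328) [ 0.54069688 -0.20512665  0.132     ]
handle s [292.48351289 262.17025082] [287.875 250.625] [297.375 274.875] (array([ 0.54250214, -0.20884689,  0.10435944]), np.float64(0.0008543374393530415))
[array([292.1649706 , 270.44177365]), array([292.52284541, 261.36028599]), array([292.89738989, 251.85578603])]
```

```bash
cat > go.py <<'E'
import sys,numpy as np
from plant import monitor
from scipy.spatial.transform import Rotation as R
s=monitor.get_state(); p=s['position']; M=R.from_euler('xyz',s['tool_rot'])
print('t %.2f'%s['t'],'p',p.round(4),'rot',np.degrees(s['tool_rot']).round(2),'F',s['contact_force'].round(1),'T',s['torque'].round(2),'op',round(s['opening'],3),'j6',round(float(s['joints'][5]),2))
a=list(map(float,sys.argv[1:]))
for i in range(0,len(a),4):
    d=M.inv().apply(np.array(a[i:i+3])-p); T=R.from_euler('xyz',[180,0,a[i+3]],degrees=True)
    print('go',a[i:i+4],'shift',d.round(4),'turn',(M.inv()*T).as_rotvec(degrees=True).round(1))
E
python3 -m creep '[[[0.04,-0.013,0.003],[0,0,-7]],[[0.08,-0.026,0.006],[0,0,-14]],[[0.12,-0.04,0.01],[0,0,-21]],[[0.16,-0.053,0.013],[0,0,-28]],[[0.2,-0.067,0.016],[0,0,-35]],[[0.24,-0.08,0.02],[0,0,-42]],[[0.28,-0.093,0.023],[0,0,-49]],[[0.32,-0.107,0.026],[0,0,-56]],[[0.36,-0.12,0.03],[0,0,-63]],[[0.395,-0.132,0.03],[0,0,-70]]]' 1 60
python3 go.py .542 -.207 .16 180
```

```text
t: 0.93
position: [0.5045, -0.2356, 0.2005]
tool_rot: [-3.141, -0.001, 1.572]
contact_force: [0.9, -1.1, 0.1]
opening: 1.003
t 0.93 p [ 0.5045 -0.2356  0.2005] rot [-1.7994e+02 -3.0000e-02  9.0050e+01] F [ 0.9 -1.1  0.1] T [-0.1  -0.   -0.02] op 1.003 j6 1.0
go [0.542, -0.207, 0.16, 180.0] shift [0.0285 0.0375 0.0405] turn [ -0.   -0.1 -90. ]
```

```bash

python3 -m creep '[[[0.003,0.004,0],[0,0,-7]],[[0.006,0.008,0],[0,0,-14]],[[0.01,0.012,0],[0,0,-21]],[[0.013,0.016,0],[0,0,-28]],[[0.016,0.02,0],[0,0,-35]],[[0.02,0.025,0],[0,0,-42]],[[0.023,0.03,0],[0,0,-49]],[[0.026,0.034,0],[0,0,-56]],[[0.028,0.0375,0],[0,0,-63]],[[0.0285,0.0375,0],[0,0,-70]]]' 
python3 go.py .542 -.207 .16 180
python3 - <<'E'
from plant import vision
from h import *
c=vision.capture('side'); np.savez('side1.npz',**c)
a=c['img'][130:330,200:400]; cv2.imwrite('pics/s1.png',cv2.resize(a,None,fx=3,fy=3,interpolation=cv2.INTER_CUBIC)[...,::-1])
c=vision.capture('top'); np.savez('top1.npz',**c)
E
```

```text
t: 1.77
position: [0.5415, -0.2087, 0.2009]
tool_rot: [3.141, -0.001, 2.794]
contact_force: [-0.8, -1.1, -0.7]
opening: 1.0
t 1.77 p [ 0.5415 -0.2087  0.2009] rot [ 1.7998e+02 -4.0000e-02  1.6007e+02] F [-0.8 -1.1 -0.7] T [-0.01  0.04  0.03] op 1.0 j6 -0.15
go [0.542, -0.207, 0.16, 180.0] shift [0.0001 0.0018 0.0409] turn [  0.   -0.  -19.9]
```

View pics/s1.png

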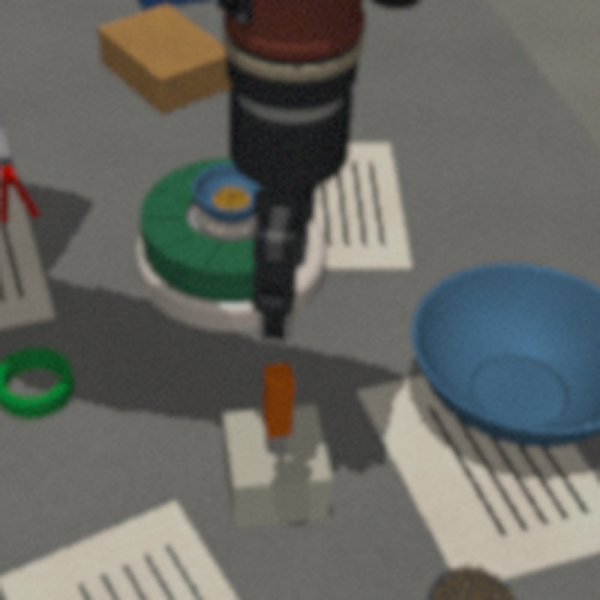

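```bash

python3 -m creep '[[[0,0.001,0.01],[0,0,-7]],[[0,0.0015,0.03],[0,0,-14]],[[0,0.0015,0.05],[0,0,-20]],[[0,0.0015,0.07],[0,0,-20]],[[0,0.0015,0.085],[0,0,-20]],[[0,0.0015,0.095],[0,0,-20]],[[0,0.0015,0.104],[0,0,-20]],[[0,0.0015,0.108],[0,0,-20]],[[0,0.0015,0.11],[0,0,-20]],[[0,0.0015,0.11],[0,0,-20]]]' 
python3 go.py
python3 -m creep '[[[0,0,0],[0,0,0]],[[0,0,0],[0,0,0]],[[0,0,0],[0,0,0]],[[0,0,0],[0,0,0]],[[0,0,0],[0,0,0]],[[0,0,0],[0,0,0]],[[0,0,0],[0,0,0]],[[0,0,0],[0,0,0]],[[0,0,0],[0,0,0]],[[0,0,0],[0,0,0]]]' 0 80
python3 go.py
```

```text
t: 2.7
position: [0.5419, -0.2079, 0.0914]
tool_rot: [-3.141, 0.0, 3.136]
contact_force: [0.2, 0.7, -0.3]
opening: 1.003
t 2.70 p [ 0.5419 -0.2079  0.0914] rot [-1.7999e+02  1.0000e-02  1.7965e+02] F [ 0.2  0.7 -0.3] T [-0.04 -0.02 -0.01] op 1.003 j6 -0.49
t: 3.53
position: [0.5419, -0.2079, 0.0916]
tool_rot: [-3.141, 0.0, 3.136]
contact_force: [-0.7, 0.6, 5.9]
opening: 0.223
t 3.53 p [ 0.5419 -0.2079  0.0916] rot [-1.7998e+02  2.0000e-02  1.7969e+02] F [-0.7  0.6  5.9] T [0.11 0.28 0.06] op 0.223 j6 -0.49
```

```bash

python3 -m creep '[[[0,0,-0.004],[0,0,0]],[[0,0,-0.012],[0,0,0]],[[0,0,-0.024],[0,0,0]],[[0,0,-0.038],[0,0,0]],[[0,0,-0.054],[0,0,0]],[[0,0,-0.07],[0,0,0]],[[0,0,-0.086],[0,0,0]],[[0,0,-0.098],[0,0,0]],[[0,0,-0.106],[0,0,0]],[[0,0,-0.11],[0,0,0]]]' 
python3 go.py
python3 -m creep '[[[-0.004,0.01,0],[0,0,0]],[[-0.012,0.03,0],[0,0,-2]],[[-0.024,0.055,0],[0,0,-5]],[[-0.038,0.085,0],[0,0,-9]],[[-0.052,0.115,0],[0,0,-13]],[[-0.066,0.145,0],[0,0,-17]],[[-0.077,0.175,0],[0,0,-21]],[[-0.084,0.205,0],[0,0,-24]],[[-0.086,0.235,0],[0,0,-26]],[[-0.084,0.26,0],[0,0,-27]]]'
python3 go.py .609 .0876 .2016 207
```

```text
t: 4.37
position: [0.5421, -0.2079, 0.2027]
tool_rot: [-3.141, 0.001, 3.136]
contact_force: [0.9, 0.1, -2.2]
opening: 0.227
t 4.37 p [ 0.5421 -0.2079  0.2027] rot [-1.7997e+02  7.0000e-02  1.7970e+02] F [ 0.9  0.1 -2.2] T [-0.05 -0.07 -0.04] op 0.227 j6 -0.49
t: 5.2
position: [0.6271, 0.0547, 0.1999]
tool_rot: [3.14, -0.001, -2.673]
contact_force: [-0.7, -0.1, -2.7]
opening: 0.224
t 5.20 p [0.6271 0.0547 0.1999] rot [ 1.7993e+02 -6.0000e-02 -1.5313e+02] F [-0.7 -0.1 -2.7] T [ 0.02 -0.03  0.01] op 0.224 j6 -0.5
go [0.609, 0.0876, 0.2016, 207.0] shift [ 0.0013  0.0375 -0.0016] turn [ 0.1 -0.1 -0.1]
```

```bash

python3 -m creep '[[[0,0.005,0],[0,0,0]],[[0,0.015,0],[0,0,0]],[[0.001,0.025,0],[0,0,0]],[[0.0013,0.032,0.005],[0,0,0]],[[0.0013,0.036,0.015],[0,0,0]],[[0.0013,0.0375,0.026],[0,0,0]],[[0.0013,0.0375,0.036],[0,0,0]],[[0.0013,0.0375,0.044],[0,0,0]],[[0.0013,0.0375,0.048],[0,0,0]],[[0.0013,0.0375,0.048],[0,0,0]]]' 
python3 go.py
python3 - <<'E'
from plant import vision
from h import *
o=[]
for n,b in(('side',(250,165,330,230)),('top',(220,160,300,225))):
    c=vision.capture(n); np.savez(n+'2.npz',**c); x0,y0,x1,y1=b
    o.append(cv2.resize(c['img'][y0:y1,x0:x1],(800*65//80*0+560,455),interpolation=cv2.INTER_CUBIC)[...,::-1])
    print(n,proj(c,[.609,.0876,.056]),proj(c,[.609,.0876,.07]),proj(c,[.609,.0876,.13]))
cv2.imwrite('pics/s2.png',o[0]);cv2.imwrite('pics/t2.png',o[1])
E
```

```text
t: 6.03
position: [0.6085, 0.0842, 0.1519]
tool_rot: [3.141, -0.002, -2.676]
contact_force: [-0.5, 0.5, -1.8]
opening: 0.223
t 6.03 p [0.6085 0.0842 0.1519] rot [ 1.7996e+02 -1.0000e-01 -1.5334e+02] F [-0.5  0.5 -1.8] T [ 0.04 -0.04 -0.02] op 0.223 j6 -0.45
side [291.23344618 195.50253222] [291.35255452 191.68627788] [291.88552086 174.60993376]
top [243.97738648 194.41612494] [243.73922299 193.88145048] [242.67005745 191.48118549]
```

View pics/s2.png

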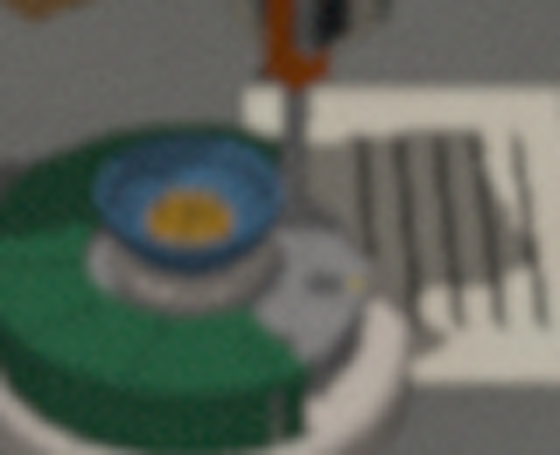

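```bash
python3 - <<'E'
from h import *
s,t=load('side2.npz'),load('top2.npz')
for z in (.0705,.12): print(proj(s,[.6085,.0842,z]),proj(t,[.6085,.0842,z]))
g=s['img'].astype(int)
for r in range(176,198): print(r, g[r,284:300].sum(1)//3)
E
python3 go.py .609 .0876 .1516 207
```

```text
[291.45411216 192.27635015] [244.84031359 194.00308163]
[291.89522039 178.25609933] [243.99862539 192.03932736]
176 [ 99 101  95  89  83  80  65  56  51  61  72  84  94 100 107 110]
177 [108 120 127 126 125 116  92  70  63  77 102 119 130 132 133 134]
178 [116 145 155 158 158 145 112  79  74  92 124 148 156 158 157 157]
179 [122 154 169 173 171 158 119  86  81  97 134 162 171 171 169 170]
180 [121 157 172 176 176 159 123  87  82  99 136 162 174 174 172 173]
181 [117 151 172 176 176 160 123  87  81  99 135 164 171 175 171 171]
182 [106 138 159 167 170 159 122  86  83 105 146 168 173 173 173 171]
183 [ 78 102 124 142 147 143 113  84  81 108 149 169 173 171 173 166]
184 [ 55  66  82  98 108 107  93  82  81 107 144 160 163 163 156 143]
185 [ 57  56  54  57  66  69  74  74  79  96 122 135 138 137 132 120]
186 [ 72  71  61  52  48  51  68  77  78  85 102 111 112 111 111 107]
187 [ 76  74  72  61  54  53  66  81  77  85  96 105 103 103 106 102]
188 [ 73  71  75  72  64  61  72  77  80  85  96 102 103 104 104 102]
189 [ 73  69  71  75  72  71  74  78  81  88  96 103 105 103 103 103]
190 [ 78  70  69  68  73  76  82  83  81  82  95 102 104 104 106 105]
191 [ 80  76  71  68  72  79  83  81  79  84  95 103 104 102 103 103]
192 [ 85  83  75  67  67  80  85  82  78  82  94  98 101 104 103 104]
193 [ 89  82  76  73  73  80  82  80  76  77  84  95  99 103 106 103]
194 [ 88  85  80  79  76  76  76  82  78  78  81  86  93  97 103 106]
195 [ 90  83  83  80  76  75  76  80  79  76  75  77  84  91  97 104]
196 [92 83 82 77 71 72 79 79 81 81 79 78 78 81 89 99]
197 [89 82 76 69 75 84 91 91 93 93 91 92 86 85 91 94]
t 6.13 p [0.6093 0.0844 0.1534] rot [-180.      0.   -153.33] F [ 0.6  0.8 -1.5] T [ 0.01 -0.01  0.01] op 0.225 j6 -0.45
go [0.609, 0.0876, 0.1516, 207.0] shift [-0.0012  0.003   0.0018] turn [-0.   0.  -0.3]
```

View pics/t2.png

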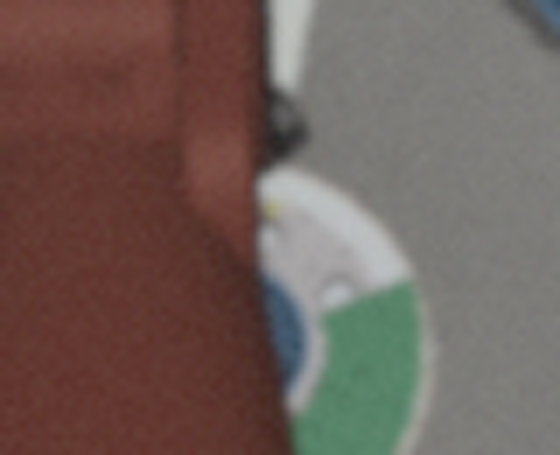

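```bash

python3 -m creep '[[[-0.001,0.002,0],[0,0,0]],[[-0.0012,0.003,0],[0,0,0]],[[-0.0012,0.003,0.002],[0,0,0]],[[-0.0012,0.003,0.006],[0,0,0]],[[-0.0012,0.003,0.01],[0,0,0]],[[-0.0012,0.003,0.014],[0,0,0]],[[-0.0012,0.003,0.017],[0,0,0]],[[-0.0012,0.003,0.019],[0,0,0]],[[-0.0012,0.003,0.0205],[0,0,0]],[[-0.0012,0.003,0.0205],[0,0,0]]]' 
python3 go.py .609 .0876 .119 207
```

```text
t: 6.97
position: [0.6086, 0.0879, 0.1324]
tool_rot: [3.141, -0.001, -2.676]
contact_force: [0.6, 0.9, -2.5]
opening: 0.223
t 6.97 p [0.6086 0.0879 0.1324] rot [ 1.7999e+02 -3.0000e-02 -1.5330e+02] F [ 0.6  0.9 -2.5] T [-0.02 -0.08 -0.  ] op 0.223 j6 -0.44
go [0.609, 0.0876, 0.119, 207.0] shift [-0.0002 -0.0004  0.0134] turn [ 0.  -0.  -0.3]
```

```bash

python3 -m creep '[[[0,0,0.001],[0,0,0]],[[0,0,0.003],[0,0,0]],[[0,0,0.005],[0,0,0]],[[0,0,0.007],[0,0,0]],[[0,0,0.009],[0,0,0]],[[0,0,0.011],[0,0,0]],[[0,0,0.0125],[0,0,0]],[[0,0,0.013],[0,0,0]],[[0,0,0.013],[0,0,0]],[[0,0,0.013],[0,0,0]]]' 
python3 go.py
python3 - <<'E'
# arc points relative to tool at hole angle th0, sweep clockwise phi: tool x=-radial, tool y=+tangential(ccw)
import numpy as np
for d in (5,10,15,20,25,30,35,40): 
    r=np.radians(d); print(d, 'x %.4f y %.4f turn %d'%(.055*(1-np.cos(r)),-.055*np.sin(r),d))
E
```

```text
t: 7.8
position: [0.6088, 0.0879, 0.1198]
tool_rot: [3.142, -0.0, -2.676]
contact_force: [0.1, -0.7, -1.7]
opening: 0.222
t 7.80 p [0.6088 0.0879 0.1198] rot [ 180.    -0.  -153.3] F [ 0.1 -0.7 -1.7] T [-0.03 -0.02  0.02] op 0.222 j6 -0.44
5 x 0.0002 y -0.0048 turn 5
10 x 0.0008 y -0.0096 turn 10
15 x 0.0019 y -0.0142 turn 15
20 x 0.0033 y -0.0188 turn 20
25 x 0.0052 y -0.0232 turn 25
30 x 0.0074 y -0.0275 turn 30
35 x 0.0099 y -0.0315 turn 35
40 x 0.0129 y -0.0354 turn 40
```

```bash

python3 -m creep '[[[0,-0.0019,0],[0,0,2]],[[0.0002,-0.0048,0],[0,0,5]],[[0.0008,-0.0096,0],[0,0,10]],[[0.0019,-0.0142,0],[0,0,15]],[[0.0033,-0.0188,0],[0,0,20]],[[0.0052,-0.0232,0],[0,0,25]],[[0.0074,-0.0275,0],[0,0,30]],[[0.0099,-0.0315,0],[0,0,35]],[[0.0118,-0.0340,0],[0,0,38]],[[0.0129,-0.0354,0],[0,0,40]]]' 
cat > pol.py <<'E'
import numpy as np
from plant import monitor
s=monitor.get_state(); C=np.array([.560,.0625]); d=s['position'][:2]-C; a=np.arctan2(d[1],d[0]); f=s['contact_force']
print('t %.2f r %.1fmm ang %.1f z %.4f yaw-180 %.1f | Fcw %.1f Frad %.1f Fz %.1f op %.3f T %s'%(s['t'],np.hypot(*d)*1e3,np.degrees(a),s['position'][2],(np.degrees(s['tool_rot'][2])%360)-180,f[0]*np.sin(a)-f[1]*np.cos(a),f[0]*np.cos(a)+f[1]*np.sin(a),f[2],s['opening'],s['torque'].round(2)))
E
python3 pol.py
```

```text
t: 8.63
position: [0.6141, 0.0512, 0.1201]
tool_rot: [3.139, 0.001, 2.907]
contact_force: [2.5, 4.2, -4.2]
opening: 0.222
t 8.63 r 55.3mm ang -11.8 z 0.1201 yaw-180 -13.5 | Fcw -4.6 Frad 1.6 Fz -4.2 op 0.222 T [ 1.24 -0.89 -0.06]
```

```bash

python3 -m creep '[[[0,-0.0019,0],[0,0,2]],[[0.0002,-0.0048,0],[0,0,5]],[[0.0008,-0.0096,0],[0,0,10]],[[0.0019,-0.0142,0],[0,0,15]],[[0.0033,-0.0188,0],[0,0,20]],[[0.0052,-0.0232,0],[0,0,25]],[[0.0074,-0.0275,0],[0,0,30]],[[0.0099,-0.0315,0],[0,0,35]],[[0.0129,-0.0354,0],[0,0,40]],[[0.0154,-0.0382,0],[0,0,44]]]' 
python3 pol.py
python3 -m creep '[[[0,0.0005,0],[0,0,0]],[[0,0.001,0],[0,0,0]],[[0,0.001,0],[0,0,0]],[[0,0.001,-0.002],[0,0,0]],[[0,0.001,-0.006],[0,0,0]],[[0,0.001,-0.012],[0,0,0]],[[0,0.001,-0.019],[0,0,0]],[[0,0.001,-0.026],[0,0,0]],[[0,0.001,-0.034],[0,0,0]],[[0,0.001,-0.04],[0,0,0]]]' 
python3 pol.py
python3 - <<'E'
from plant import vision
from h import *
o=[]
for n,b in(('side',(235,170,315,235)),('top',(215,165,295,230))):
    c=vision.capture(n); np.savez(n+'3.npz',**c); x0,y0,x1,y1=b
    o.append(cv2.resize(c['img'][y0:y1,x0:x1],(400,325),interpolation=cv2.INTER_CUBIC)[...,::-1])
cv2.imwrite('pics/b3.png',np.hstack(o))
E
```

```text
t: 9.47
position: [0.5911, 0.0167, 0.1203]
tool_rot: [3.138, 0.002, 2.137]
contact_force: [5.4, 0.1, -6.0]
opening: 0.224
t 9.47 r 55.4mm ang -55.8 z 0.1203 yaw-180 -57.6 | Fcw -4.6 Frad 2.9 Fz -6.0 op 0.224 T [ 0.14 -1.65 -0.03]
t: 10.3
position: [0.59, 0.0176, 0.1608]
tool_rot: [-3.141, -0.0, 2.142]
contact_force: [-0.1, 0.2, -1.6]
opening: 0.223
t 10.30 r 54.0mm ang -56.3 z 0.1608 yaw-180 -57.3 | Fcw -0.0 Frad -0.2 Fz -1.6 op 0.223 T [ 0.01 -0.01  0.01]
```

View pics/b3.png

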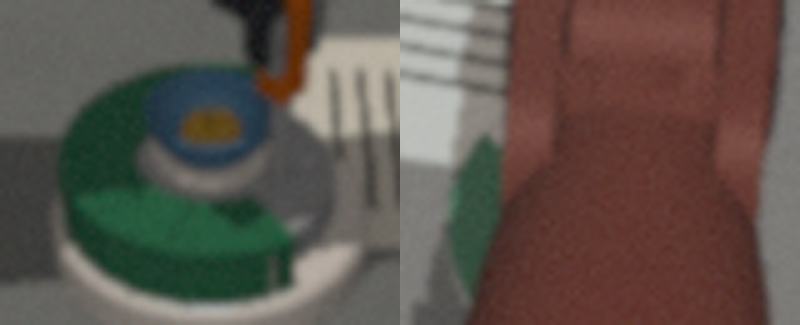

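```bash

python3 -m creep '[[[0.0004,0.0062,0],[0,0,-6.5]],[[0.0014,0.0124,0],[0,0,-13]],[[0.0032,0.0184,0],[0,0,-19.5]],[[0.0056,0.0241,0],[0,0,-26]],[[0.0086,0.0296,0],[0,0,-32.5]],[[0.0123,0.0346,0],[0,0,-39]],[[0.0164,0.0392,0],[0,0,-45.5]],[[0.0211,0.0433,0],[0,0,-52]],[[0.0263,0.0469,0],[0,0,-58.5]],[[0.0318,0.0498,0],[0,0,-65]]]' 
python3 pol.py; python3 go.py .6045 .0948 .152 216
```

```text
t: 11.23
position: [0.6147, 0.0714, 0.1594]
tool_rot: [3.141, -0.001, -3.002]
contact_force: [-0.1, 0.6, -1.8]
opening: 0.224
t 11.23 r 55.5mm ang 9.2 z 0.1594 yaw-180 8.0 | Fcw -0.7 Frad -0.0 Fz -1.8 op 0.224 T [0.   0.05 0.04]
t 11.23 p [0.6147 0.0714 0.1594] rot [ 1.7999e+02 -5.0000e-02 -1.7197e+02] F [-0.1  0.6 -1.8] T [0.   0.05 0.04] op 0.224 j6 -0.14
go [0.6045, 0.0948, 0.152, 216.0] shift [0.0069 0.0246 0.0074] turn [  0.  -0. -28.]
```

```bash

python3 -m creep '[[[0.0004,0.0062,0],[0,0,-6.5]],[[0.0014,0.0124,0],[0,0,-13]],[[0.0032,0.0184,0],[0,0,-19.5]],[[0.0056,0.022,0],[0,0,-24]],[[0.0066,0.0239,0.002],[0,0,-28]],[[0.0069,0.0246,0.006],[0,0,-28]],[[0.0069,0.0246,0.0074],[0,0,-28]],[[0.0069,0.0246,0.0074],[0,0,-28]],[[0.0069,0.0246,0.0074],[0,0,-28]],[[0.0069,0.0246,0.0074],[0,0,-28]]]' 
python3 pol.py; python3 go.py .6045 .0948 .152 216
python3 - <<'E'
from plant import vision
from h import *
c=vision.capture('side'); np.savez('side4.npz',**c)
a=c['img'][165:225,250:325]; a=cv2.normalize(a,None,0,255,cv2.NORM_MINMAX); im=cv2.resize(a,(750,600),interpolation=cv2.INTER_CUBIC)[...,::-1]
cv2.imwrite('pics/s4.png',cv2.convertScaleAbs(im,alpha=1.4))
C=np.array([.56,.0625])
for an in (36,-9,-54): 
    p=[*(C+.055*np.array([np.cos(np.radians(an)),np.sin(np.radians(an))])),.056]; print(an,proj(c,p),(proj(c,p)-[250,165])*10)
E
```

```text
t: 12.07
position: [0.605, 0.0943, 0.1524]
tool_rot: [3.142, -0.0, -2.52]
contact_force: [0.2, -0.2, -1.1]
opening: 0.219
t 12.07 r 55.1mm ang 35.3 z 0.1524 yaw-180 35.6 | Fcw 0.3 Frad 0.0 Fz -1.1 op 0.219 T [0.01 0.02 0.02]
t 12.07 p [0.605  0.0943 0.1524] rot [ 180.     -0.   -144.37] F [ 0.2 -0.2 -1.1] T [0.01 0.02 0.02] op 0.219 j6 -0.59
go [0.6045, 0.0948, 0.152, 216.0] shift [0.0001 0.0006 0.0004] turn [ 0.  -0.  -0.4]
36 [289.17468866 194.19138551] [391.74688661 291.91385508]
-9 [295.71930929 202.44312747] [457.19309293 374.4312747 ]
-54 [291.03405283 211.44377089] [410.34052828 464.43770894]
```

View pics/s4.png

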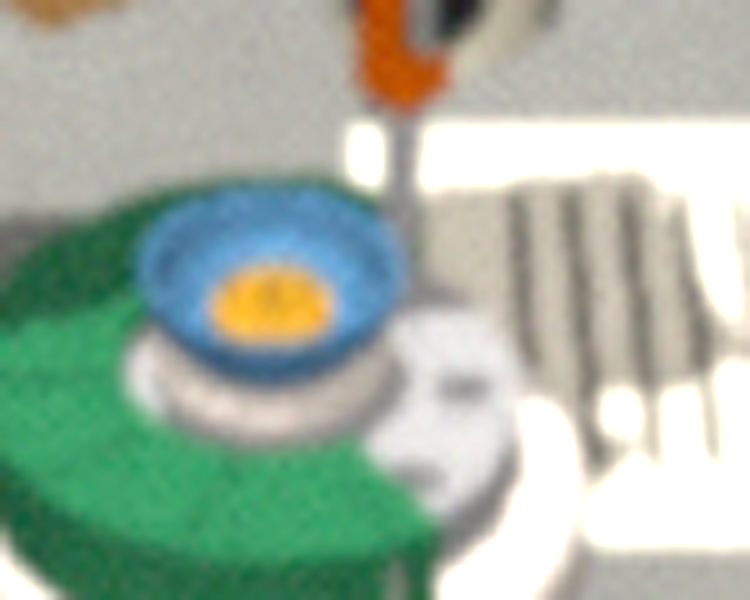

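```bash
python3 - <<'E'
from h import *
c=load('side4.npz'); g=c['img'].astype(int).mean(2).astype(int)
for r in range(172,198): print(r, g[r,284:300])
for z in (.0708,.09,.12): print(proj(c,[.605,.0943,z]))
E
```

```text
172 [ 94  76  66  52  51  52  54  51  51  56  75  96 101 101  99  95]
173 [ 91  82  68  57  50  53  53  52  54  62  76  92 100  98 101 101]
174 [ 96  88  78  66  57  54  56  56  64  76  88  95 100 101  98 100]
175 [ 96  94  81  69  68  65  62  67  78  89  96  97  98 100 101  98]
176 [ 98  99  94  85  82  75  72  76  92 103 108 109 109 108 107 109]
177 [108 123 126 118  95  82  80  90 113 128 132 135 134 133 133 133]
178 [116 143 155 146 114  87  81  97 129 150 158 159 158 158 157 158]
179 [120 151 171 156 122  87  80  98 134 161 171 171 170 171 170 169]
180 [122 158 173 160 122  88  83 104 140 164 173 174 174 173 172 171]
181 [117 152 169 161 121  87  81 105 146 167 172 173 173 174 172 171]
182 [106 139 158 150 117  88  81 110 148 164 165 165 165 164 163 163]
183 [ 79 104 123 128 104  83  83 105 137 144 138 135 137 136 136 136]
184 [ 61  68  81  90  86  80  81  93 113 121 115 111 113 110 110 108]
185 [ 67  63  58  65  73  75  78  84  95 105 104 104 103 101 104 102]
186 [ 76  72  67  66  72  74  80  78  87  99 100 104 103 104 104 102]
187 [ 74  73  73  75  80  81  79  77  87  98 104 104 103 104 102 104]
188 [ 71  69  74  78  81  82  77  76  86  98 104 105 103 104 103 102]
189 [ 76  72  71  73  81  83  78  75  84  99 102 103 104 100 105 101]
190 [ 79  75  69  67  73  80  79  72  85  98 102 103 103 104 102 102]
191 [ 84  80  71  66  72  81  79  75  85  96 100 102 104 103 101 102]
192 [ 91  85  75  70  69  80  80  75  81  90  97 100 102 104 106 104]
193 [ 88  82  79  75  75  79  82  77  77  83  88  95  98 103 105 103]
194 [ 88  84  81  81  76  79  78  76  76  77  80  86  92 100 102 104]
195 [ 92  83  78  78  77  76  79  80  86  87  89  91  94 102 106 106]
196 [ 91  85  79  74  75  85  93 100 105 110 109 113 113 112 113 110]
197 [ 84  79  71  69  81  99 112 111 119 123 124 121 122 122 120 112]
[289.4927317  190.24834977]
[289.63797523 184.91559514]
[289.87150431 176.34135271]
```

```bash

python3 -m creep '[[[0,0,0.002],[0,0,0]],[[0,0,0.005],[0,0,0]],[[0,0,0.008],[0,0,0]],[[0,0,0.011],[0,0,0]],[[0,0,0.014],[0,0,0]],[[0,0,0.0165],[0,0,0]],[[0,0,0.0185],[0,0,0]],[[0,0,0.02],[0,0,0]],[[0,0,0.0205],[0,0,0]],[[0,0,0.0205],[0,0,0]]]' 
python3 pol.py
```

```text
t: 12.95
position: [0.6048, 0.0945, 0.1318]
tool_rot: [3.142, -0.0, -2.519]
contact_force: [-0.4, -0.0, -0.3]
opening: 0.223
t 12.95 r 55.1mm ang 35.6 z 0.1318 yaw-180 35.7 | Fcw -0.2 Frad -0.4 Fz -0.3 op 0.223 T [0.01 0.02 0.04]
```

```bash

python3 -m creep '[[[0,0,0.001],[0,0,0]],[[0,0,0.003],[0,0,0]],[[0,0,0.005],[0,0,0]],[[0,0,0.007],[0,0,0]],[[0,0,0.009],[0,0,0]],[[0,0,0.011],[0,0,0]],[[0,0,0.0125],[0,0,0]],[[0,0,0.013],[0,0,0]],[[0,0,0.013],[0,0,0]],[[0,0,0.013],[0,0,0]]]' 
python3 pol.py
python3 -m creep '[[[0,-0.0019,0],[0,0,2]],[[0.0002,-0.0043,0],[0,0,4.5]],[[0.0004,-0.0067,0],[0,0,7]],[[0.0008,-0.0091,0],[0,0,9.5]],[[0.0012,-0.0114,0],[0,0,12]],[[0.0018,-0.0138,0],[0,0,14.5]],[[0.0024,-0.0161,0],[0,0,17]],[[0.003,-0.0179,0],[0,0,19]],[[0.0036,-0.0197,0],[0,0,21]],[[0.004,-0.0206,0],[0,0,22]]]' 
python3 pol.py
```

```text
t: 13.78
position: [0.6049, 0.0945, 0.1189]
tool_rot: [-3.142, 0.0, -2.519]
contact_force: [0.3, -0.6, -1.4]
opening: 0.229
t 13.78 r 55.2mm ang 35.5 z 0.1189 yaw-180 35.7 | Fcw 0.6 Frad -0.1 Fz -1.4 op 0.229 T [-0.04 -0.   -0.01]
t: 14.62
position: [0.6137, 0.0763, 0.1191]
tool_rot: [3.14, 0.001, -2.904]
contact_force: [-0.2, 4.5, -1.6]
opening: 0.226
t 14.62 r 55.4mm ang 14.5 z 0.1191 yaw-180 13.6 | Fcw -4.4 Frad 0.9 Fz -1.6 op 0.226 T [1.42 0.02 0.01]
```

```bash
cat >> pol.py <<'E'
import sys
sys.exit(int(f[0]*np.sin(a)-f[1]*np.cos(a)<-7))
E
python3 -m creep '[[[0,-0.0003,0],[0,0,0.3]],[[0,-0.0006,0],[0,0,0.6]],[[0,-0.0009,0],[0,0,0.9]],[[0,-0.0012,0],[0,0,1.2]],[[0,-0.0015,0],[0,0,1.5]],[[0,-0.0018,0],[0,0,1.8]],[[0,-0.0021,0],[0,0,2.1]],[[0.0001,-0.0024,0],[0,0,2.4]],[[0.0001,-0.0027,0],[0,0,2.7]],[[0.0001,-0.0029,0],[0,0,3]]]' >/dev/null && python3 pol.py && \
python3 -m creep '[[[0,-0.0003,0],[0,0,0.3]],[[0,-0.0006,0],[0,0,0.6]],[[0,-0.0009,0],[0,0,0.9]],[[0,-0.0012,0],[0,0,1.2]],[[0,-0.0015,0],[0,0,1.5]],[[0,-0.0018,0],[0,0,1.8]],[[0,-0.0021,0],[0,0,2.1]],[[0.0001,-0.0024,0],[0,0,2.4]],[[0.0001,-0.0027,0],[0,0,2.7]],[[0.0001,-0.0029,0],[0,0,3]]]' >/dev/null && python3 pol.py && \
python3 -m creep '[[[0,-0.0003,0],[0,0,0.3]],[[0,-0.0006,0],[0,0,0.6]],[[0,-0.0009,0],[0,0,0.9]],[[0,-0.0012,0],[0,0,1.2]],[[0,-0.0015,0],[0,0,1.5]],[[0,-0.0018,0],[0,0,1.8]],[[0,-0.0021,0],[0,0,2.1]],[[0.0001,-0.0024,0],[0,0,2.4]],[[0.0001,-0.0027,0],[0,0,2.7]],[[0.0001,-0.0029,0],[0,0,3]]]' >/dev/null && python3 pol.py && \
python3 -m creep '[[[0,-0.0003,0],[0,0,0.3]],[[0,-0.0006,0],[0,0,0.6]],[[0,-0.0009,0],[0,0,0.9]],[[0,-0.0012,0],[0,0,1.2]],[[0,-0.0015,0],[0,0,1.5]],[[0,-0.0018,0],[0,0,1.8]],[[0,-0.0021,0],[0,0,2.1]],[[0.0001,-0.0024,0],[0,0,2.4]],[[0.0001,-0.0027,0],[0,0,2.7]],[[0.0001,-0.0029,0],[0,0,3]]]' >/dev/null && python3 pol.py
```

```text
t 15.45 r 55.3mm ang 10.5 z 0.1190 yaw-180 10.7 | Fcw -4.9 Frad 1.0 Fz -1.2 op 0.227 T [ 1.35 -0.27 -0.04]
t 16.28 r 55.2mm ang 7.5 z 0.1189 yaw-180 7.7 | Fcw -3.4 Frad 2.0 Fz 0.6 op 0.226 T [ 1.36 -0.5   0.02]
t 17.12 r 55.3mm ang 4.4 z 0.1190 yaw-180 4.7 | Fcw -4.9 Frad 2.6 Fz -0.4 op 0.227 T [ 1.29 -0.61  0.03]
t 17.95 r 55.3mm ang 1.4 z 0.1190 yaw-180 1.7 | Fcw -3.6 Frad 2.4 Fz -0.3 op 0.227 T [ 1.28 -0.72  0.03]
```

```bash

python3 -m creep '[[[0,-0.0003,0],[0,0,0.3]],[[0,-0.0006,0],[0,0,0.6]],[[0,-0.0009,0],[0,0,0.9]],[[0,-0.0012,0],[0,0,1.2]],[[0,-0.0015,0],[0,0,1.5]],[[0,-0.0018,0],[0,0,1.8]],[[0,-0.0021,0],[0,0,2.1]],[[0.0001,-0.0024,0],[0,0,2.4]],[[0.0001,-0.0027,0],[0,0,2.7]],[[0.0001,-0.0029,0],[0,0,3]]]' >/dev/null && python3 pol.py && \
python3 -m creep '[[[0,-0.0003,0],[0,0,0.3]],[[0,-0.0006,0],[0,0,0.6]],[[0,-0.0009,0],[0,0,0.9]],[[0,-0.0012,0],[0,0,1.2]],[[0,-0.0015,0],[0,0,1.5]],[[0,-0.0018,0],[0,0,1.8]],[[0,-0.0021,0],[0,0,2.1]],[[0.0001,-0.0024,0],[0,0,2.4]],[[0.0001,-0.0027,0],[0,0,2.7]],[[0.0001,-0.0029,0],[0,0,3]]]' >/dev/null && python3 pol.py && \
python3 -m creep '[[[0,-0.0003,0],[0,0,0.3]],[[0,-0.0006,0],[0,0,0.6]],[[0,-0.0009,0],[0,0,0.9]],[[0,-0.0012,0],[0,0,1.2]],[[0,-0.0015,0],[0,0,1.5]],[[0,-0.0018,0],[0,0,1.8]],[[0,-0.0021,0],[0,0,2.1]],[[0.0001,-0.0024,0],[0,0,2.4]],[[0.0001,-0.0027,0],[0,0,2.7]],[[0.0001,-0.0029,0],[0,0,3]]]' >/dev/null && python3 pol.py && \
python3 -m creep '[[[0,-0.0003,0],[0,0,0.3]],[[0,-0.0006,0],[0,0,0.6]],[[0,-0.0009,0],[0,0,0.9]],[[0,-0.0012,0],[0,0,1.2]],[[0,-0.0015,0],[0,0,1.5]],[[0,-0.0018,0],[0,0,1.8]],[[0,-0.0021,0],[0,0,2.1]],[[0.0001,-0.0024,0],[0,0,2.4]],[[0.0001,-0.0027,0],[0,0,2.7]],[[0.0001,-0.0029,0],[0,0,3]]]' >/dev/null && python3 pol.py
```

```text
t 18.78 r 55.4mm ang -1.6 z 0.1190 yaw-180 -1.3 | Fcw -3.8 Frad 2.2 Fz -0.4 op 0.226 T [ 1.27 -0.72 -0.02]
t 19.62 r 55.4mm ang -4.6 z 0.1190 yaw-180 -4.3 | Fcw -4.2 Frad 2.3 Fz 0.2 op 0.225 T [ 1.21 -0.78  0.02]
t 20.45 r 55.4mm ang -7.7 z 0.1190 yaw-180 -7.3 | Fcw -3.7 Frad 2.2 Fz -0.3 op 0.220 T [ 1.2  -0.95 -0.01]
t 21.28 r 55.4mm ang -10.7 z 0.1190 yaw-180 -10.3 | Fcw -4.1 Frad 2.9 Fz -0.9 op 0.228 T [ 1.14 -0.96  0.  ]
```

```bash

python3 -m creep '[[[0,-0.0003,0],[0,0,0.3]],[[0,-0.0006,0],[0,0,0.6]],[[0,-0.0009,0],[0,0,0.9]],[[0,-0.0012,0],[0,0,1.2]],[[0,-0.0015,0],[0,0,1.5]],[[0,-0.0018,0],[0,0,1.8]],[[0,-0.0021,0],[0,0,2.1]],[[0.0001,-0.0024,0],[0,0,2.4]],[[0.0001,-0.0027,0],[0,0,2.7]],[[0.0001,-0.0029,0],[0,0,3]]]' >/dev/null && python3 pol.py && \
python3 -m creep '[[[0,-0.0003,0],[0,0,0.3]],[[0,-0.0006,0],[0,0,0.6]],[[0,-0.0009,0],[0,0,0.9]],[[0,-0.0012,0],[0,0,1.2]],[[0,-0.0015,0],[0,0,1.5]],[[0,-0.0018,0],[0,0,1.8]],[[0,-0.0021,0],[0,0,2.1]],[[0.0001,-0.0024,0],[0,0,2.4]],[[0.0001,-0.0027,0],[0,0,2.7]],[[0.0001,-0.0029,0],[0,0,3]]]' >/dev/null && python3 pol.py && \
python3 -m creep '[[[0,-0.0003,0],[0,0,0.3]],[[0,-0.0006,0],[0,0,0.6]],[[0,-0.0009,0],[0,0,0.9]],[[0,-0.0012,0],[0,0,1.2]],[[0,-0.0015,0],[0,0,1.5]],[[0,-0.0018,0],[0,0,1.8]],[[0,-0.0021,0],[0,0,2.1]],[[0.0001,-0.0024,0],[0,0,2.4]],[[0.0001,-0.0027,0],[0,0,2.7]],[[0.0001,-0.0029,0],[0,0,3]]]' >/dev/null && python3 pol.py && \
python3 -m creep '[[[0,-0.0003,0],[0,0,0.3]],[[0,-0.0006,0],[0,0,0.6]],[[0,-0.0009,0],[0,0,0.9]],[[0,-0.0012,0],[0,0,1.2]],[[0,-0.0015,0],[0,0,1.5]],[[0,-0.0018,0],[0,0,1.8]],[[0,-0.0021,0],[0,0,2.1]],[[0.0001,-0.0024,0],[0,0,2.4]],[[0.0001,-0.0027,0],[0,0,2.7]],[[0.0001,-0.0029,0],[0,0,3]]]' >/dev/null && python3 pol.py
```

```text
t 22.12 r 55.5mm ang -13.7 z 0.1190 yaw-180 -13.3 | Fcw -3.7 Frad 2.5 Fz -0.6 op 0.223 T [ 1.05 -1.03  0.01]
t 22.95 r 55.5mm ang -16.7 z 0.1190 yaw-180 -16.3 | Fcw -4.5 Frad 2.9 Fz -0.5 op 0.222 T [ 1.06 -1.03  0.01]
t 23.78 r 55.5mm ang -19.8 z 0.1190 yaw-180 -19.3 | Fcw -4.9 Frad 2.5 Fz -0.8 op 0.223 T [ 0.95 -1.06  0.01]
t 24.62 r 55.6mm ang -22.6 z 0.1190 yaw-180 -22.3 | Fcw -5.4 Frad 2.3 Fz -2.1 op 0.223 T [ 1.18 -1.23  0.01]
```

```bash

python3 -m creep '[[[0,-0.0002,0],[0,0,0.2]],[[0,-0.0004,0],[0,0,0.4]],[[0,-0.0006,0],[0,0,0.6]],[[0,-0.0008,0],[0,0,0.8]],[[0,-0.001,0],[0,0,1]],[[0,-0.001,0],[0,0,1]],[[0,-0.001,0],[0,0,1]],[[0,-0.001,0],[0,0,1]],[[0,-0.001,0],[0,0,1]],[[0,-0.001,0],[0,0,1]]]' >/dev/null && python3 pol.py
```

```text
t 25.45 r 55.7mm ang -22.9 z 0.1191 yaw-180 -23.3 | Fcw -7.4 Frad 2.3 Fz -2.0 op 0.224 T [ 1.73 -1.62  0.01]
```

```bash

python3 -m creep '[[[0,-0.0002,0],[0,0,0.2]],[[0,-0.0004,0],[0,0,0.4]],[[0,-0.0006,0],[0,0,0.6]],[[0,-0.0008,0],[0,0,0.8]],[[0,-0.001,0],[0,0,1]],[[0,-0.001,0],[0,0,1]],[[0,-0.001,0],[0,0,1]],[[0,-0.001,0],[0,0,1]],[[0,-0.001,0],[0,0,1]],[[0,-0.001,0],[0,0,1]]]' >/dev/null && python3 pol.py
```

```text
t 26.28 r 55.7mm ang -23.2 z 0.1191 yaw-180 -24.3 | Fcw -10.3 Frad 2.9 Fz -3.2 op 0.221 T [ 2.42 -1.89  0.05]
```

```bash

python3 -m creep '[[[0,0.0007,0],[0,0,0]],[[0,0.0014,0],[0,0,0]],[[0,0.0021,0],[0,0,0]],[[0,0.0028,0],[0,0,0]],[[0,0.0034,0],[0,0,0]],[[0,0.0038,0],[0,0,0]],[[0,0.0042,0],[0,0,0]],[[0,0.0042,0],[0,0,0]],[[0,0.0042,0],[0,0,0]],[[0,0.0042,0],[0,0,0]]]' >/dev/null ; python3 pol.py
```

```text
t 27.12 r 54.7mm ang -20.6 z 0.1187 yaw-180 -24.3 | Fcw -0.3 Frad 0.4 Fz -1.1 op 0.220 T [ 0.03  0.   -0.02]
```

```bash

python3 -m creep '[[[0,0,-0.003],[0,0,0]],[[0,0,-0.01],[0,0,0]],[[0,0,-0.018],[0,0,0]],[[0,0,-0.027],[0,0,0]],[[0,0,-0.038],[0,0,0]],[[0,0,-0.05],[0,0,0]],[[0,0,-0.062],[0,0,0]],[[0,0,-0.072],[0,0,0]],[[0,0,-0.08],[0,0,0]],[[0,0,-0.083],[0,0,0]]]' >/dev/null ; python3 pol.py; python3 go.py .6 -.1 .2 168 .542 -.208 .16 179.7
```

```text
t 27.95 r 55.8mm ang -20.1 z 0.2038 yaw-180 -24.3 | Fcw 0.1 Frad 1.1 Fz -1.5 op 0.222 T [-0.01  0.01 -0.04]
t 27.95 p [0.6124 0.0433 0.2038] rot [1.7995e+02 1.2000e-01 1.5570e+02] F [ 1.  -0.5 -1.5] T [-0.01  0.01 -0.04] op 0.222 j6 0.38
go [0.6, -0.1, 0.2, 168.0] shift [-0.0477 -0.1357  0.0038] turn [  0.    0.1 -12.3]
go [0.542, -0.208, 0.16, 179.7] shift [-0.0392 -0.2581  0.0437] turn [  0.    0.1 -24. ]
```

```bash

python3 -m creep '[[[-0.004,-0.01,0],[0,0,-1]],[[-0.012,-0.03,0],[0,0,-3]],[[-0.022,-0.055,0],[0,0,-6]],[[-0.032,-0.085,0],[0,0,-9]],[[-0.04,-0.115,0],[0,0,-12]],[[-0.0445,-0.145,0],[0,0,-15]],[[-0.045,-0.175,0],[0,0,-18]],[[-0.044,-0.205,0],[0,0,-21]],[[-0.0425,-0.23,0],[0,0,-23]],[[-0.041,-0.245,0],[0,0,-24]]]' >/dev/null; python3 go.py .542 -.208 .154 179.7
```

```text
t 28.78 p [ 0.5469 -0.1991  0.2017] rot [-1.7998e+02 -5.0000e-02  1.7971e+02] F [ 0.5  0.3 -1.5] T [ 0.02 -0.   -0.02] op 0.224 j6 -0.47
go [0.542, -0.208, 0.154, 179.7] shift [ 0.0048 -0.0089  0.0477] turn [-0.  -0.1  0. ]
```

```bash

python3 -m creep '[[[0.001,-0.002,0],[0,0,0]],[[0.003,-0.005,0.003],[0,0,0]],[[0.004,-0.007,0.01],[0,0,0]],[[0.0045,-0.0075,0.018],[0,0,0]],[[0.0045,-0.0078,0.026],[0,0,0]],[[0.0045,-0.008,0.034],[0,0,0]],[[0.0045,-0.008,0.042],[0,0,0]],[[0.0045,-0.008,0.046],[0,0,0]],[[0.0045,-0.008,0.0477],[0,0,0]],[[0.0045,-0.008,0.0477],[0,0,0]]]' >/dev/null
python3 - <<'E'
from plant import vision
from h import *
o=[]
for n,b in(('side',(255,220,335,310)),('top',(300,175,380,265))):
    c=vision.capture(n); np.savez(n+'5.npz',**c); x0,y0,x1,y1=b
    o.append(cv2.resize(c['img'][y0:y1,x0:x1],(400,450),interpolation=cv2.INTER_CUBIC)[...,::-1])
cv2.imwrite('pics/b5.png',cv2.convertScaleAbs(np.hstack(o),alpha=1.3))
c=load('side5.npz'); g=c['img'].astype(int).mean(2).astype(int)
for r in range(262,284): print(r,g[r,284:302])
for z in (.05,.0724,.1,.12): print(z,proj(c,[.542,-.208,z]))
E
python3 go.py .5419 -.2079 .154 179.7
```

```text
262 [64 65 65 65 67 65 71 80 84 86 81 75 68 66 64 63 64 65]
263 [63 66 65 66 65 66 69 77 84 87 80 71 68 64 64 63 64 66]
264 [64 64 65 64 63 63 69 80 82 86 79 72 67 70 69 70 68 71]
265 [72 69 68 70 68 72 72 78 84 87 81 76 76 79 79 79 82 83]
266 [88 80 79 80 83 79 79 84 84 86 82 83 85 90 92 92 94 93]
267 [106  92  89  93  92  88  82  83  86  85  83  87  93  96  96  96  94  97]
268 [115 102  94  95  96  95  87  87  85  84  82  90  94  97 100  96  98 101]
269 [129 114 103  99  98  94  90  86  87  81  84  88  94  96  97  97  97  99]
270 [147 136 121 106  99  95  92  91  89  88  85  90  95  97  98  98  97  98]
271 [160 155 139 118 100  97  94  91  93  94  92  93  97  98  98  97  96  97]
272 [162 160 153 129 108  98  96  96  94  98  96  96  95  98  96  98  98  99]
273 [162 160 156 140 117  99  99  99  97  97  95  98  96  98  97  99  96  97]
274 [160 162 161 151 131 114 104 103 101 100  99  96  97  98  99  97  98  99]
275 [161 161 161 157 146 134 118 108 104 102 101  98  97  97  96  99  96  99]
276 [162 162 162 159 154 142 125 112 107 105 100  99  99  97  97  98  95  98]
277 [162 162 163 158
[... 181 characters left out ...]
106 105 102  98  96  98  94  99]
280 [161 163 163 158 151 133 122 116 115 115 118 113 104  99  98  97  96  98]
281 [161 162 163 162 160 152 144 138 139 142 141 125 108  98  98  96  97  95]
282 [161 161 161 162 163 159 157 154 154 156 154 142 118  99  97  97  97  98]
283 [162 163 160 162 160 161 160 161 160 161 161 153 129 109  97  97  97  97]
0.05 [291.75400989 277.64673768]
0.0724 [292.00163794 271.31075941]
0.1 [292.31798837 263.21640436]
0.12 [292.55538559 257.1421991 ]
t 29.72 p [ 0.544  -0.2049  0.1545] rot [-1.7999e+02  2.0000e-02  1.7970e+02] F [ 1.   0.5 -1.3] T [-0.02 -0.02 -0.03] op 0.223 j6 -0.48
go [0.5419, -0.2079, 0.154, 179.7] shift [ 0.002  -0.003   0.0005] turn [-0.  0.  0.]
```

View pics/b5.png

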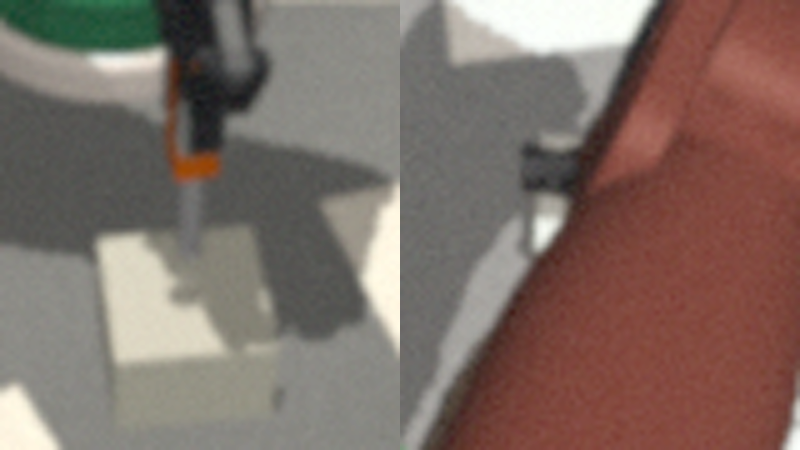

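```bash

python3 -m creep '[[[0.001,-0.0015,0],[0,0,0]],[[0.002,-0.003,0],[0,0,0]],[[0.002,-0.003,0.002],[0,0,0]],[[0.002,-0.003,0.006],[0,0,0]],[[0.002,-0.003,0.011],[0,0,0]],[[0.002,-0.003,0.016],[0,0,0]],[[0.002,-0.003,0.021],[0,0,0]],[[0.002,-0.003,0.025],[0,0,0]],[[0.002,-0.003,0.028],[0,0,0]],[[0.002,-0.003,0.028],[0,0,0]]]' >/dev/null
python3 go.py .5419 -.2079 .0925 179.7
```

```text
t 30.55 p [ 0.5413 -0.2076  0.1253] rot [ 1.7997e+02 -7.0000e-02  1.7970e+02] F [-0.8  1.  -2. ] T [-0.02  0.   -0.01] op 0.227 j6 -0.49
go [0.5419, -0.2079, 0.0925, 179.7] shift [-0.0007 -0.0003  0.0328] turn [ 0.  -0.1 -0. ]
```

```bash

python3 -m creep '[[[0,0,0.002],[0,0,0]],[[-0.0003,0,0.006],[0,0,0]],[[-0.0003,0,0.011],[0,0,0]],[[-0.0003,0,0.016],[0,0,0]],[[-0.0003,0,0.021],[0,0,0]],[[-0.0003,0,0.026],[0,0,0]],[[-0.0003,0,0.03],[0,0,0]],[[-0.0003,0,0.032],[0,0,0]],[[-0.0003,0,0.033],[0,0,0]],[[-0.0003,0,0.0335],[0,0,0]]]' >/dev/null
python3 go.py .5419 -.2079 .0914 179.7
```

```text
t 31.38 p [ 0.542  -0.2078  0.0926] rot [ 1.800e+02 -1.000e-02  1.797e+02] F [ 0.5  0.5 -2.3] T [-0.01 -0.   -0.03] op 0.225 j6 -0.49
go [0.5419, -0.2079, 0.0914, 179.7] shift [ 0.0001 -0.0001  0.0012] turn [ 0. -0.  0.]
```

```bash

python3 -m creep '[[[0,0,0.0003],[0,0,0]],[[0,0,0.0006],[0,0,0]],[[0,0,0.0009],[0,0,0]],[[0,0,0.0012],[0,0,0]],[[0,0,0.0014],[0,0,0]],[[0,0,0.0016],[0,0,0]],[[0,0,0.0016],[0,0,0]],[[0,0,0.0016],[0,0,0]],[[0,0,0.0016],[0,0,0]],[[0,0,0.0016],[0,0,0]]]' >/dev/null
python3 go.py .5419 -.2079 .0914 179.7
```

```text
t 32.22 p [ 0.5423 -0.2079  0.0916] rot [-1.7998e+02  4.0000e-02  1.7970e+02] F [-1.6  1.   5.6] T [ 0.26  0.35 -0.04] op 0.223 j6 -0.49
go [0.5419, -0.2079, 0.0914, 179.7] shift [0.0004 0.     0.0002] turn [-0.  0.  0.]
```

```bash

python3 -m creep '[[[0,0,0],[0,0,0]],[[0,0,0],[0,0,0]],[[0,0,0],[0,0,0]],[[0,0,0],[0,0,0]],[[0,0,0],[0,0,0]],[[0,0,0],[0,0,0]],[[0,0,0],[0,0,0]],[[0,0,0],[0,0,0]],[[0,0,0],[0,0,0]],[[0,0,0],[0,0,0]]]' 1 >/dev/null; python3 go.py
python3 -m creep '[[[0,0,-0.005],[0,0,0]],[[0,0,-0.015],[0,0,0]],[[0,0,-0.03],[0,0,0]],[[0,0,-0.045],[0,0,0]],[[0,0,-0.06],[0,0,0]],[[0,0,-0.08],[0,0,0]],[[0,0,-0.1],[0,0,0]],[[0,0,-0.115],[0,0,0]],[[0,0,-0.125],[0,0,0]],[[0,0,-0.13],[0,0,0]]]' >/dev/null
python3 -m creep '[[[0.01,-0.01,0],[0,0,0]],[[0.03,-0.03,0],[0,0,0]],[[0.06,-0.055,0],[0,0,0]],[[0.09,-0.08,0],[0,0,0]],[[0.12,-0.105,0],[0,0,0]],[[0.15,-0.13,0],[0,0,0]],[[0.175,-0.15,0],[0,0,0]],[[0.19,-0.165,0],[0,0,0]],[[0.2,-0.17,0],[0,0,0]],[[0.2,-0.17,0],[0,0,0]]]' >/dev/null; python3 go.py
python3 - <<'E'
from plant import vision
from h import *
o=[]
for n,b in(('side',(235,170,325,310)),('top',(215,165,365,240))):
    c=vision.capture(n); np.savez(n+'6.npz',**c); x0,y0,x1,y1=b
    o.append(cv2.resize(c['img'][y0:y1,x0:x1],None,fx=600/(y1-y0) if n=='side' else 5.3,fy=600/(y1-y0) if n=='side' else 5.3,interpolation=cv2.INTER_CUBIC)[...,::-1])
cv2.imwrite('pics/s6.png',o[0]);cv2.imwrite('pics/t6.png',o[1])
a=load('side0.npz')['img'].astype(int); 
for f in('side','top'):
    p=load(f+'0.npz'); q=load(f+'6.npz')
    bx=((282,246,304,282) if f=='side' else (332,205,350,221))
    from m1 import hm
    print(f,[hm(c,(1,0,-1),bx)[1].round(2) for c in(p,q)],[ (hm(c,(1,0,-1),bx)[0].min(0),hm(c,(1,0,-1),bx)[0].max(0)) for c in (p,q)])
    bx=((266,186,288,205) if f=='side' else (242,200,262,219))
    print('brass',[hm(c,(.5,.5,-1),bx)[1].round(2) for c in(p,q)])
E
```

```text
t 33.05 p [ 0.542  -0.2078  0.0911] rot [180.    0.  179.7] F [-0.3 -0.3 -0.6] T [-0.03  0.02 -0.01] op 0.996 j6 -0.49
t 34.72 p [ 0.3388 -0.3775  0.2205] rot [ 1.7995e+02 -7.0000e-02  1.7953e+02] F [0.9 0.6 0.8] T [ 0.03 -0.09 -0.04] op 1.0 j6 -0.98
side [array([292.48, 262.17]), array([292.7 , 262.15])] [(array([287.875, 250.625]), array([297.375, 274.875])), (array([288.125, 250.625]), array([297.625, 274.625]))]
brass [array([276.61, 195.82]), array([276.66, 194.73])]
top [array([342.21, 212.52]), array([342.24, 212.36])] [(array([338.625, 209.375]), array([345.625, 215.625])), (array([338.875, 209.125]), array([345.625, 215.625]))]
brass [array([251.95, 209.1 ]), array([251.88, 209.  ])]
```

View pics/s6.png

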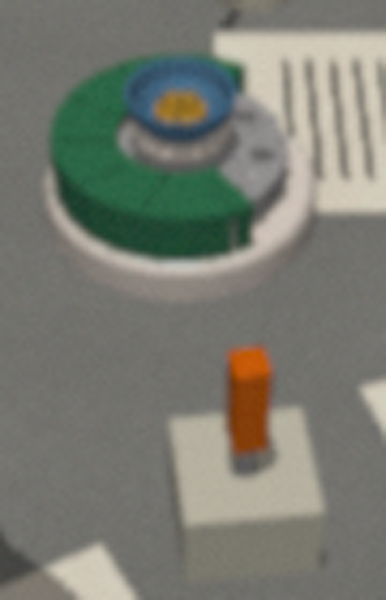

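```bash
python3 -c "
from plant import ctrl; print(ctrl.job_done())"
```

```text
the job is handed in; nothing more can be done
None
```

The collar is up against its stop, the dish is fully raised, and the bar is standing fully down in its holder. I handed the job in at about 35 s of the 67 s allowed.

- **Turning:** I took the bar from the holder and made one clockwise sweep of about 81°. I then moved the bar to the hole 90° behind and turned on in 3° steps, ending with 1 mm steps, until the stop.
- **Stop felt:** The running resistance was about 4–5 N. It rose to 7.4 N and then 10.3 N over two 1 mm steps with almost no movement. I backed off to zero load before lifting the bar out. The total turn was roughly 137°.
- **Dish:** In the side picture the brass pin holder sits 1.1 pixels higher than at the start, about 3.6 mm. That agrees with about 2.4 rad of turn.
- **Bar:** It touched bottom at the same height as when I gripped it (TCP at 91.6 mm, 5.6 N upward). In both camera views its handle is within about 0.2 pixels of where it started.
- **Not checked:** I did not measure the other things on the desk afterwards. The planned path stayed clear of them, and I saw no unexpected force. None of my checks failed or disagreed.

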